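Change the racking bench over to the long-pin tray

ROBOT

A 7-joint arm with a two-finger parallel gripper is mounted at the origin on the work surface. World frame = base frame: x ahead of the robot, y to its left, z up, the work surface at z = 0. Lengths are in m, angles in rad, forces in N, time in s.
With the tool pointing down it reaches from about 0.4 to 0.85 m from the base axis. Payload 10.4 kg.
Tool frame: the origin (TCP) lies midway between the tips of the shut fingers; the grasp point (between the pads) lies manip.pinch_z behind it (manip.pinch_z is the distance from the TCP to the grasp point, in m); z points along the fingers, y is the direction in which the jaws open and shut (so a half turn about z gives the same grasp; the last joint's range is limited). The gripper opens to 85 mm and grips with 20 to 120 N. Pads are 22 mm wide; open, the fingers measure 114 mm over their backs; the gripper's body (76 mm by 85 mm) begins 54 mm behind the grasp point. The pads swing forward as they close: fully open they stand 13 mm farther back than shut.
Start: joints at [1.236, 0.332, -0.065, 1.46, 0.022, 1.35, -0.088], TCP at [0.192, -0.595, 0.231] pointing down, gripper open.
Joint ranges: [-2.6, 2.6], [-0.5, 2.12], [-1.47, 1.34], [0.16, 2.42], [-1.27, 4.41], [0.06, 2.06], [-2.6, 2.6]. Speed limits (rad/s): [2.22, 2.22, 2.79, 2.79, 3.14, 3.14, 3.14].

INTERFACE

Orientations are given as a unit quaternion [x, y, z, w].
In Python, from workcell import manip gives the robot as it stands.
- The arm moves only by the shell command python3 -m handwheel 'ROWS' [FORCE]. ROWS is JSON, a list that holds one entry, the list of rows, each a list of 7 numbers: the shift along the tool's x, y, z in m, then the turn, a rotation vector about the tool's x, y, z in rad, then the finger opening in m, from 0 to 0.0854. In form: [[[tx, ty, tz, ax, ay, az, claw], ...]]. A call has 1 to 8 rows; each row is the pose to reach, as a shift and turn from the pose commanded when the call began, along the tool's axes at that moment; what a row does not reach only later rows make up. A row lasts 1/8 s, in which the tool goes at most 62.5 mm and 10.7 degrees, less where a joint would pass 70% of its speed; a pose out of reach is approached as far as the arm can. A call with a gripper value outside its range is refused whole. The fingers move at their own pace and stop on an object; FORCE is the grip in N (left out, the last holds). Time passes only in rows, so rows that repeat a pose let the fingers close. It gives the time, the measured TCP pose, the force and the opening at its end, in the units of the state.
- manip.get_obs(): the state, without advancing time (a new reading comes with each control period).
- manip.camera(name): name is "scene" or "top" or "wrist"; returns the picture (420x560x3 uint8, blue, green, red); there is no depth.
- manip.calibration(name): a dict with "fx", "fy", "cx", "cy" (pixels), "view" (4x4, takes a point from world to camera coordinates); the wrist camera has in their place "tool_from_camera" (4x4, takes a point from camera to tool coordinates, whose origin is the TCP and whose axes are the flange's). Camera axes: x right, y up, looking along -z (the intrinsics and any distortion apply to the point x, -y, -z); pixel columns grow to the right and rows downward; lengths in m; the calibration is good to about 2 mm. A picture is of the moment at which its call begins: read the wrist's pose just before it. calibration takes no time and is no camera call.
- manip.hand_in(): hands the job in, once; it reports no verdict.
The state is a dict: "clock": time; "joint_pos": joint angles; "joint_velocities": joint speeds; "tau": joint torques, N m; "position": TCP position; "ee_rot": TCP orientation; "ft_force": force on the tool from outside, world axes, zero at the start; "torque": the same for the moment, N m; "grip_width": opening from 0.0 (shut) to 1.0 (fully open).
Only numpy, scipy, OpenCV 4.12 (cv2) and the standard library are available. Lean on these libraries where they do the work, as an engineer would, in place of code of your own. Each camera call takes 0.05 s, during which the arm holds its last target.

TASK

Change the bench over from short pins to long ones: first push the narrow tray, which has been left part way out, fully home into its housing; then hook a fingertip behind the front lip of the wide tray and draw it out along its rails to its stop. Only push and pull with the fingers: do not pinch the trays' lips. Leave the collar, can, wrench and crate where they are.

Things in the scene. Friction and masses are not known exactly. Their poses are not given: they have to be found in the camera images.
- narrow_housing: grey sheet-steel rail housing of the narrow tray, fixed to the bench: 207 mm long, 144 mm wide, 62 mm high, with a 5 mm thick foot flange. Origin: at bench height under the middle of its mouth (front end); it extends from there along +x. Its -x points out of the mouth, the way the tray slides out; y across, z up. Roofed from 71 mm behind the mouth to the rear.
- narrow_tray (a joint): how far (m) the 110 mm wide aluminium tray of short (35 mm) pins is drawn out along its housing's -x: 0 = fully home, 0.10 = fully out, a hard stop at each end. Moves level; friction about 2.5 N plus slight damping, no spring: stays where it is left. Side walls reach 36 mm above the bench. Its front, with lip and finger pocket, always stands out of the housing.
- narrow_lip (a point): point moving with the narrow tray: middle of the top edge of the inner (pocket-side) face of its front lip, 46 mm above the bench; axes as the housing's. With the tray home it is 55 mm from the housing's origin along -x. The lip is an upright plate 110 mm wide across y and 8 mm thick (from this point outward along -x), 34 mm above the pocket floor.
- narrow_pocket (a point): point moving with the narrow tray: centre of the floor of the empty, open-topped finger pocket behind its lip, 12 mm above the bench; axes as the housing's. The pocket is 55 mm long along x, from the lip's inner face back to a cross wall that rises 36 mm above the bench, and 104 mm wide between the tray's side walls. The pins lie behind the cross wall.
- wide_housing: grey sheet-steel rail housing of the wide tray, fixed to the bench: 207 mm long, 194 mm wide, 62 mm high, with a 5 mm thick foot flange. Origin: at bench height under the middle of its mouth (front end); it extends from there along +x. Its -x points out of the mouth, the way the tray slides out; y across, z up. Roofed from 71 mm behind the mouth to the rear.
- wide_tray (a joint): how far (m) the 160 mm wide aluminium tray of long (100 mm) pins is drawn out along its housing's -x: 0 = fully home, 0.10 = fully out, a hard stop at each end. Moves level; friction about 2.5 N plus slight damping, no spring: stays where it is left. Side walls reach 36 mm above the bench. Its front, with lip and finger pocket, always stands out of the housing.
- wide_lip (a point): point moving with the wide tray: middle of the top edge of the inner (pocket-side) face of its front lip, 46 mm above the bench; axes as the housing's. With the tray home it is 55 mm from the housing's origin along -x. The lip is an upright plate 160 mm wide across y and 8 mm thick (from this point outward along -x), 34 mm above the pocket floor.
- wide_pocket (a point): point moving with the wide tray: centre of the floor of the empty, open-topped finger pocket behind its lip, 12 mm above the bench; axes as the housing's. The pocket is 55 mm long along x, from the lip's inner face back to a cross wall that rises 36 mm above the bench, and 154 mm wide between the tray's side walls. The pins lie behind the cross wall.
- collar: bystander: loose steel collar (ring), 48 mm outside diameter, 18 mm high, lying on the bench at the robot's left. Origin: centre of its underside.
- oil_can: bystander: loose dark can, 40 mm diameter, 75 mm high, standing on the bench at the robot's left. Origin: centre of its underside.
- wrench: bystander: loose steel wrench, 160 mm long, lying flat on the bench at the right, nearer the robot than the trays. Origin: about the middle of its underside, x along its length.
- crate: bystander: loose teal crate of pins, 170 x 120 x 70 mm, standing on the bench at the robot's right. Origin: centre of its underside.

How it is judged:
By the outcome, as a careful person would: the job done as asked, in the order asked, and still so for the second after the job is handed in, with the robot touching nothing.
It also fails if it takes over 48 s, if anything falls off the work surface, if the arm or the gripper's body presses on something with over 40 N, if the wrist force passes 120 N, or if a joint passes its speed limit or range.

## Working session

There is one attempt and no reset: what is moved stays moved. The work goes in short steps, Python scripts to look and compute and a shell command to move; the robot and the scene stay as the last step left them, time stands still between calls to the robot, and variables do not carry over. Pictures are saved under pics/ and viewed, and the job is handed in when it is done.

```bash
mkdir -p pics; ls; python3 - <<'E'
from workcell import manip
import cv2
print(manip.get_obs(), manip.pinch_z)
for n in ("scene","top","wrist"):
    cv2.imwrite(f"pics/{n}0.png",manip.camera(n)); print(n,manip.calibration(n))
E
```

```text
pics
{'clock': 0.0, 'joint_pos': array([ 1.23639564,  0.3328258 , -0.0647    ,  1.46097911,  0.02159856,
        1.34991448, -0.08849984]), 'joint_velocities': array([-0.00014677,  0.00297149, -0.0007562 , -0.00045936,  0.00042719,
        0.0007415 , -0.00140288]), 'tau': array([-5.68999330e-04, -6.25439715e+01,  4.90249274e-02, -3.91616428e+01,
        1.63599401e-02,  9.69920045e-03, -8.16867828e-05]), 'position': array([ 0.19160526, -0.59448859,  0.23052667]), 'ee_rot': array([ 9.87870203e-01,  1.55280230e-01, -1.44719876e-04, -7.00841323e-04]), 'ft_force': array([-0.48604318, -0.40640227, -0.93865743]), 'torque': array([0.0125323 , 0.03917372, 0.01358972]), 'grip_width': 0.996898673679049} 0.0187
scene {'fx': 384.3781633334504, 'fy': 384.3781633334504, 'cx': 280.710575320938, 'cy': 211.33472665536013, 'view': array([[-0.85351697,  0.52094355, -0.01125168,  0.44408057],
       [-0.37813181, -0.60438763,  0.701236  ,  0.15133093],
       [ 0.358504  ,  0.60277144,  0.71284043, -1.23461045],
       [ 0.        ,  0.        ,  0.        ,  1.        ]])}
top {'fx': 521.6029838936347, 'fy': 521.6029838936347, 'cx': 278.74343656504425, 'cy': 202.96438864421765, 'view': array([[-0.01713594, -0.99975778,  0.01381076, -0.01557256],
       [ 0.99305143, -0.01540933,  0.11666796, -0.54271288],
       [-0.11642688,  0.01571401,  0.99307495, -1.47435396],
       [ 0.        ,  0.        ,  0.        ,  1.        ]])}
wrist {'fx': 309.5970158284835, 'fy': 309.5970158284835, 'cx': 278.59695528496906, 'cy': 209.114595425364, 'tool_from_camera': array([[ 9.43713483e-04,  9.62040404e-01,  2.72905425e-01,
         6.86240140e-02],
       [ 9.99999469e-01, -7.94724897e-04, -6.56474751e-04,
        -3.88967807e-04],
       [-4.14670498e-04,  2.72905900e-01, -9.62040643e-01,
        -1.42776406e-01],
       [ 0.00000000e+00,  0.00000000e+00,  0.00000000e+00,
         1.00000000e+00]])}
```

View pics/top0.png

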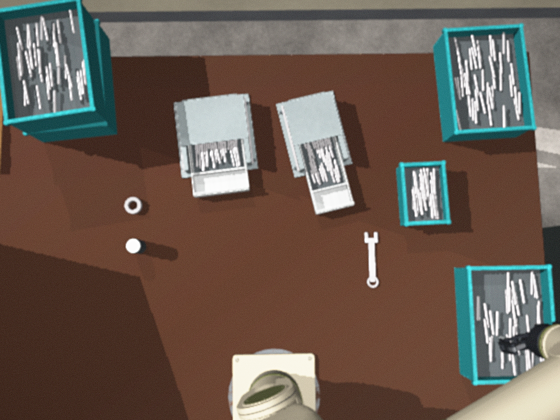

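View pics/scene0.png

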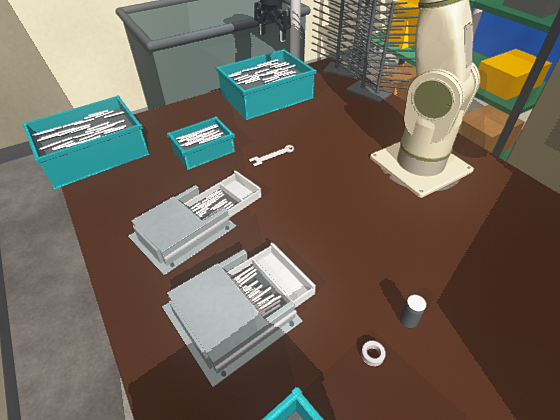

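The top view shows the narrow tray at about (330,195), angled and part way out, and the wide tray at (220,180). The crate is at (424,193), the wrench at (372,260), the collar at (133,205) and the can at (134,246). I'll zoom in to get the corners.

```bash
python3 - <<'E'
import cv2
a=cv2.imread("pics/top0.png")[80:225,165:365]
cv2.imwrite("pics/topz.png",cv2.resize(a,None,fx=4,fy=4,interpolation=cv2.INTER_CUBIC))
E
```

```text
(no output)
```

View pics/topz.png

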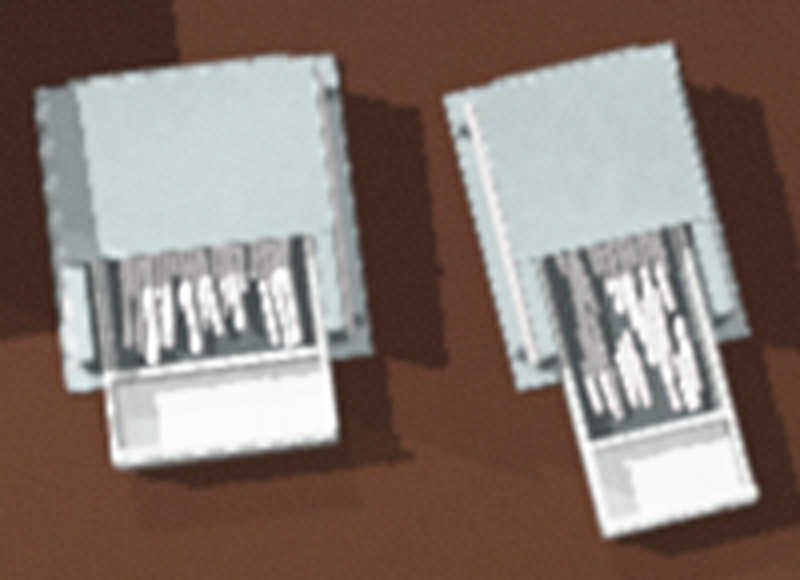

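```bash
cat > h.py <<'E'
import numpy as np
from workcell import manip
def ray(name,uv,z,zoom=None):
    c=manip.calibration(name);V=c["view"];R=V[:3,:3];t=V[:3,3]
    u,v=uv; d=np.array([(u-c["cx"])/c["fx"],-(v-c["cy"])/c["fy"],-1]);d=R.T@d;o=-R.T@t
    return o+d*(z-o[2])/d[2]
def proj(name,P):
    c=manip.calibration(name);V=c["view"];p=V[:3,:3]@np.array(P)+V[:3,3]
    return c["cx"]+c["fx"]*p[0]/-p[2], c["cy"]+c["fy"]*-p[1]/-p[2]
E
python3 - <<'E'
from h import *
np.set_printoptions(precision=4,suppress=True)
z=lambda x,y:((x+.5)/4+165-.5,(y+.5)/4+80-.5)
pts=dict(wLo=(113,462,.046),wRo=(340,438,.046),wXwL=(108,378,.036),wXwR=(325,352,.036),wRoofFL=(97,262,.062),wRoofFR=(305,236,.062),wRoofRL=(80,85,.062),wRoofRR=(322,57,.062),wFlFL=(67,391,.005),wFlFR=(372,355,.005),
 nLo=(605,534,.046),nRo=(757,493,.046),nXL=(588,440,.036),nXR=(727,413,.036),nRoofRR=(672,43,.062),nRoofFR=(717,222,.062),nRoofFL=(517,260,.062),nRoofRL=(470,95,.062),nFlFL=(520,390,.005),nFlFR=(748,333,.005))
Q={}
for k,(x,y,h) in pts.items():
    Q[k]=ray("top",z(x,y),h)[:2];print(k,Q[k],np.array(proj("scene",[*Q[k],h])))
for p in "wn":
    for a,b in (("Lo","Ro"),("FlFL","FlFR")):
        d=Q[p+b]-Q[p+a];print(p,a,np.linalg.norm(d),np.degrees(np.arctan2(-d[0],-d[1]))*1, (Q[p+a]+Q[p+b])/2)
print(ray("top",(133,205),.018),ray("top",(134,246),.075),ray("top",(372,260),0),ray("top",(424,193),.07))
E
```

```text
wLo [0.5671 0.2209] [313.8476 284.3381]
wRo [0.582  0.0586] [271.6264 240.1817]
wXwL [0.6298 0.2261] [291.5807 301.3039]
wXwR [0.6466 0.0692] [251.0698 256.4227]
wRoofFL [0.7094 0.2302] [260.3879 313.8048]
wRoofFR [0.7263 0.0815] [222.1968 267.6564]
wRoofRL [0.84   0.2428] [204.6327 350.8103]
wRoofRR [0.8587 0.068 ] [164.6747 289.4289]
wFlFL [0.626 0.261] [301.3944 319.7614]
wFlFR [0.6496 0.0359] [244.604  255.6186]
nLo [ 0.5099 -0.1298] [259.9647 187.083 ]
nRo [ 0.5376 -0.2396] [234.017  169.6571]
nXL [ 0.5793 -0.1201] [240.1542 200.5506]
nXR [ 0.5975 -0.2214] [218.839  182.5643]
nRoofRR [ 0.866  -0.1863] [128.5558 219.1106]
nRoofFR [ 0.7325 -0.2148] [173.916  194.0161]
nRoofFL [ 0.7066 -0.0702] [203.6535 223.0859]
nRoofRL [ 0.8289 -0.0387] [161.4899 251.2727]
nFlFL [ 0.6218 -0.0732] [235.1346 224.5056]
nFlFR [ 0.6621 -0.2435] [197.1321 193.9271]
w Lo 0.16297922541881557 -5.234723248733105 [0.5745 0.1397]
w FlFL 0.22630004700883574 -5.9997404132342105 [0.6378 0.1484]
n Lo 0.11323395332912034 -14.20346704953951 [ 0.5238 -0.1847]
n FlFL 0.1750913906670355 -13.331858828748452 [ 0.6419 -0.1583]
[0.5446 0.3984 0.018 ] [0.4237 0.3788 0.075 ] [ 0.3743 -0.2943  0.    ] [ 0.5599 -0.4356  0.07  ]
```

```bash
python3 - <<'E'
import cv2
a=cv2.imread("pics/scene0.png")[165:390,125:325]
cv2.imwrite("pics/scz.png",cv2.resize(a,None,fx=2.6,fy=2.6,interpolation=cv2.INTER_CUBIC))
E
```

```text
(no output)
```

View pics/scz.png

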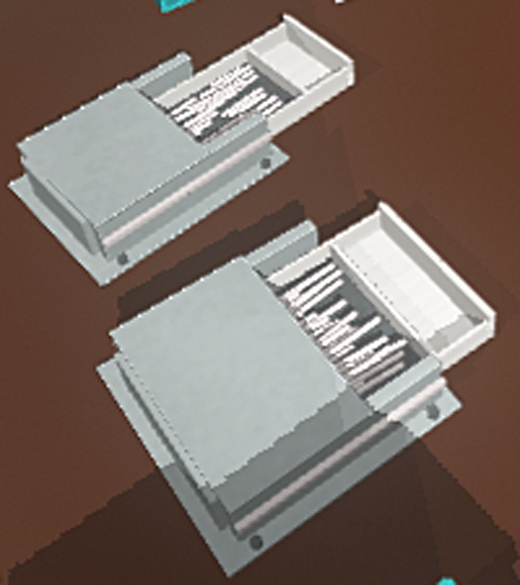

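The narrow tray is about 58 mm out with its axis at about 13.5°. The wide tray is home at about 6°. I'm moving to stand off in front of the narrow lip with the fingers shut.

```bash
python3 -m handwheel '[[[0.05,-0.036,0,0,0,0.02,0],[0.1,-0.073,0,0,0,0.04,0],[0.15,-0.109,0,0,0,0.06,0],[0.2,-0.145,0,0,0,0.077,0],[0.25,-0.182,0,0,0,0.077,0],[0.3,-0.218,0,0,0,0.077,0],[0.35,-0.255,0.02,0,0,0.077,0],[0.4,-0.291,0.04,0,0,0.077,0]]]' 30
python3 -m handwheel '[[[0,0,0,0,0,0,0],[0,0,0,0,0,0,0]]]'
python3 - <<'E'
from h import *
import cv2
print(manip.get_obs())
cv2.imwrite("pics/w1.png",manip.camera("wrist"));cv2.imwrite("pics/t1.png",manip.camera("top"))
E
```

```text
clock: 1.15
position: [0.4812, -0.1976, 0.1927]
ee_rot: [0.993, 0.117, 0.0, 0.0]
ft_force: [0.8, -1.2, -0.9]
grip_width: 0.003
clock: 1.4
position: [0.48, -0.1996, 0.1927]
ee_rot: [0.993, 0.117, -0.0, 0.0]
ft_force: [-0.6, 0.1, -0.0]
grip_width: -0.001
{'clock': 1.4, 'joint_pos': array([ 0.69797612,  0.15619609, -0.42786304,  1.77044947,  0.06893647,
        1.23009645, -1.08439614]), 'joint_velocities': array([ 0.02135271, -0.01006585,  0.01842167, -0.00414248,  0.00014312,
        0.00207465,  0.00286631]), 'tau': array([ -1.97284207, -45.80029964,  -3.74753393, -37.44358778,
        -0.17265106,  -0.04760502,  -0.07833482]), 'position': array([ 0.48000816, -0.19955897,  0.19272271]), 'ee_rot': array([ 9.93117507e-01,  1.17121799e-01, -3.10735594e-04,  7.52648957e-05]), 'ft_force': array([-0.63607448,  0.0937516 , -0.02353769]), 'torque': array([ 0.01151731,  0.03718963, -0.02737738]), 'grip_width': -0.0007019218487031891}
```

View pics/w1.png

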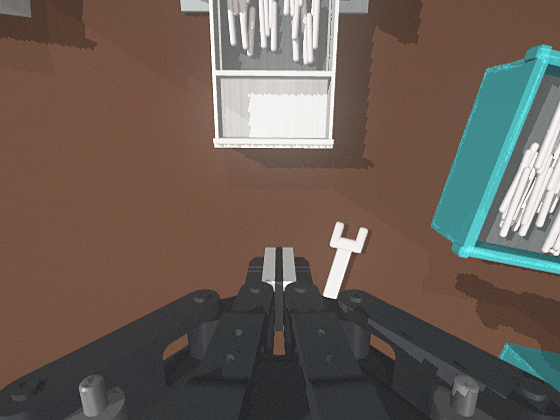

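View pics/t1.png

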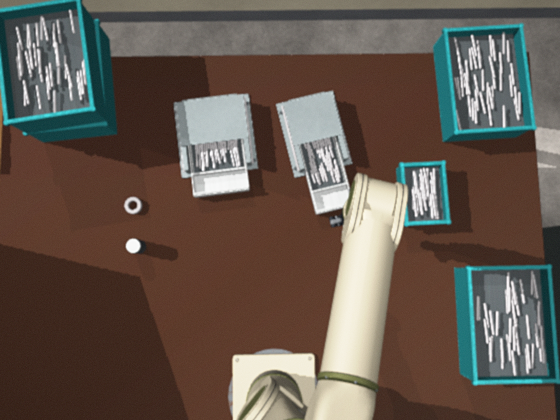

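The wrist view shows the narrow lip horizontal at rows 138–147, columns 213–334, with the pocket clear. The shut fingertips are at (279,265) and the wrench is clear at (350,250).

```bash
cat >> h.py <<'E'
from scipy.spatial.transform import Rotation as Ro
def wray(uv,z,obs):
    c=manip.calibration("wrist");T=np.eye(4);T[:3,:3]=Ro.from_quat(obs["ee_rot"]).as_matrix();T[:3,3]=obs["position"]
    M=T@c["tool_from_camera"];u,v=uv
    d=M[:3,:3]@np.array([(u-c["cx"])/c["fx"],-(v-c["cy"])/c["fy"],-1]);o=M[:3,3]
    return o+d*(z-o[2])/d[2]
def totool(p,obs): return Ro.from_quat(obs["ee_rot"]).inv().apply(np.array(p)-obs["position"])
E
python3 - <<'E'
from h import *
np.set_printoptions(precision=4,suppress=True)
o=manip.get_obs()
for n,p,h in (("lipL",(213,141),.046),("lipR",(334,141),.046),("inL",(216,138),.046),("xL",(217,72),.036),("xR",(332,73),.036),("flL",(180,10),.005),("flR",(368,11),.005)):
    q=wray(p,h,o);print(n,q,totool(q,o))
E
```

```text
lipL [ 0.5157 -0.1302  0.046 ] [ 0.0512 -0.0603  0.1471]
lipR [ 0.5413 -0.2381  0.046 ] [0.0513 0.0506 0.1472]
inL [ 0.519  -0.1324  0.046 ] [ 0.0539 -0.0574  0.1471]
xL [ 0.575  -0.1213  0.036 ] [ 0.111  -0.0553  0.1571]
xR [ 0.598  -0.2216  0.036 ] [0.1103 0.0476 0.1572]
flL [ 0.6229 -0.0713  0.005 ] [ 0.1691 -0.0929  0.1881]
flR [ 0.6631 -0.2434  0.005 ] [0.1685 0.0838 0.1882]
```

```bash
python3 -m handwheel '[[[0,-0.005,0.055,0,0,0,0],[0,-0.005,0.11,0,0,0,0],[0,-0.005,0.165,0,0,0,0],[0.015,-0.005,0.165,0,0,0,0],[0.03,-0.005,0.165,0,0,0,0],[0.03,-0.005,0.165,0,0,0,0]]]'
python3 - <<'E'
from h import *
import cv2
cv2.imwrite("pics/w2.png",manip.camera("wrist"));cv2.imwrite("pics/s2.png",manip.camera("scene"))
E
```

```text
clock: 2.25
position: [0.5115, -0.1872, 0.0305]
ee_rot: [0.993, 0.118, 0.002, 0.001]
ft_force: [-0.4, 0.2, -0.6]
grip_width: -0.0
```

View pics/w2.png

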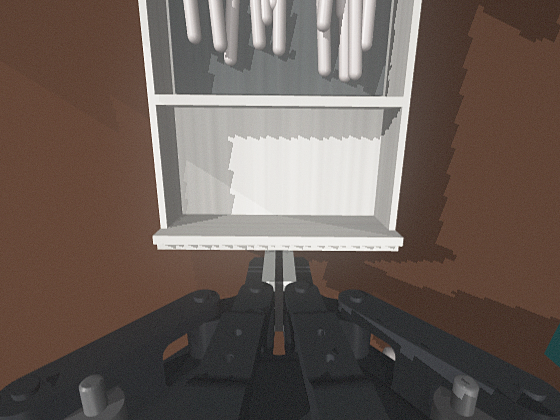

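View pics/s2.png

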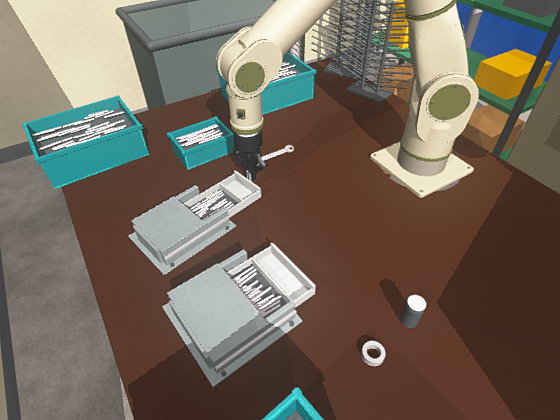

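The lip is centred ahead of the fingertips (columns 155–403), and the scene view shows the gripper clear of the crate and wrench. Pushing.

```bash
python3 -m handwheel '[[[0.006,0,0,0,0,0,0],[0.012,0,0,0,0,0,0],[0.019,0,0,0,0,0,0],[0.026,0,0,0,0,0,0],[0.033,0,0,0,0,0,0],[0.04,0,0,0,0,0,0],[0.047,0,0,0,0,0,0],[0.052,0,0,0,0,0,0]]]'
```

```text
clock: 3.35
position: [0.5593, -0.175, 0.0278]
ee_rot: [0.993, 0.117, -0.0, -0.0]
ft_force: [-2.7, -2.3, 1.9]
grip_width: -0.002
```

```bash
python3 -m handwheel '[[[0.002,0,0,0,0,0,0],[0.004,0,0,0,0,0,0],[0.006,0,0,0,0,0,0],[0.006,0,0,0,0,0,0]]]'; python3 -m handwheel '[[[0.001,0,0,0,0,0,0],[0.002,0,0,0,0,0,0],[0.003,0,0,0,0,0,0],[0.003,0,0,0,0,0,0]]]'; python3 -m handwheel '[[[0.001,0,0,0,0,0,0],[0.002,0,0,0,0,0,0],[0.002,0,0,0,0,0,0]]]'
```

```text
clock: 3.85
position: [0.5649, -0.1736, 0.0279]
ee_rot: [0.993, 0.117, 0.0, -0.0]
ft_force: [-0.8, -0.0, -0.6]
grip_width: -0.001
clock: 4.35
position: [0.5678, -0.1729, 0.0279]
ee_rot: [0.993, 0.117, 0.0, -0.0]
ft_force: [-1.2, 0.0, -0.9]
grip_width: -0.003
clock: 4.72
position: [0.5697, -0.1725, 0.0279]
ee_rot: [0.993, 0.117, 0.0, -0.0]
ft_force: [-1.0, 0.3, 0.4]
grip_width: -0.001
```

```bash
python3 -m handwheel '[[[0.001,0,0,0,0,0,0],[0.002,0,0,0,0,0,0],[0.003,0,0,0,0,0,0]]]'; python3 -m handwheel '[[[0.001,0,0,0,0,0,0],[0.002,0,0,0,0,0,0],[0.003,0,0,0,0,0,0]]]'
python3 - <<'E'
from h import *
import cv2
cv2.imwrite("pics/w3.png",manip.camera("wrist"))
E
```

```text
clock: 5.1
position: [0.5726, -0.1718, 0.0279]
ee_rot: [0.993, 0.117, -0.0, -0.0]
ft_force: [-2.3, 0.4, -0.0]
grip_width: 0.002
clock: 5.48
position: [0.5755, -0.1712, 0.0279]
ee_rot: [0.993, 0.117, -0.0, -0.0]
ft_force: [-3.1, -0.2, -0.7]
grip_width: 0.003
```

View pics/w3.png

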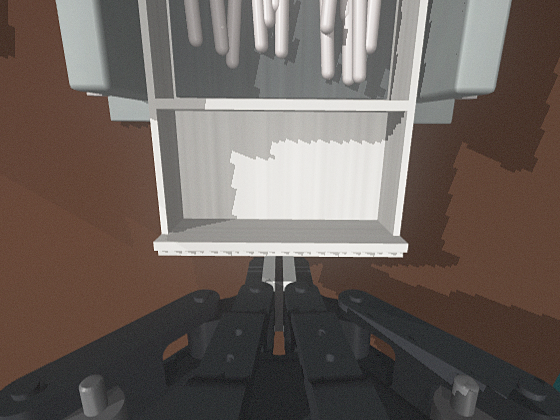

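```bash
python3 - <<'E'
from h import *
o=manip.get_obs()
print(totool(wray((280,246),.046,o),o),totool(wray((130,122),.005,o),o),totool(wray((435,122),.005,o),o))
E
python3 -m handwheel '[[[0.001,0,0,0,0,0,0],[0.002,0,0,0,0,0,0],[0.003,0,0,0,0,0,0]]]'; python3 -m handwheel '[[[0.001,0,0,0,0,0,0],[0.002,0,0,0,0,0,0],[0.003,0,0,0,0,0,0]]]'; python3 -m handwheel '[[[0.001,0,0,0,0,0,0],[0.002,0,0,0,0,0,0],[0.003,0,0,0,0,0,0]]]'
```

```text
[ 0.0166195   0.00035917 -0.01809019] [ 0.06817787 -0.07681595  0.02291153] [0.06832608 0.08031759 0.02292255]
clock: 5.9
position: [0.5784, -0.1705, 0.0279]
ee_rot: [0.993, 0.117, 0.0, 0.0]
ft_force: [-2.3, 0.1, -0.5]
grip_width: 0.003
clock: 6.28
position: [0.5803, -0.1701, 0.0278]
ee_rot: [0.993, 0.117, -0.001, 0.0]
ft_force: [-10.4, -0.2, 6.0]
grip_width: 0.003
clock: 6.65
position: [0.5804, -0.1701, 0.0277]
ee_rot: [0.993, 0.117, -0.004, -0.0]
ft_force: [-25.1, -0.5, 18.2]
grip_width: 0.001
```

Contact with the stop: force rose to 25 N and motion stalled, so it is home. Backing off, lifting, and crossing to the wide tray.

```bash
python3 -m handwheel '[[[-0.035,0,0,0,0,0,0],[-0.035,0,-0.06,0,0,0,0],[-0.035,0,-0.12,0,0,0,0],[-0.02,-0.06,-0.14,0,0,0.03,0],[0,-0.12,-0.14,0,0,0.06,0],[0.01,-0.18,-0.14,0,0,0.1,0],[0.02,-0.24,-0.14,0,0,0.13,0],[0.02,-0.3,-0.14,0,0,0.13,0]]]'
python3 -m handwheel '[[[0,0,0,0,0,0,0],[0,0,0,0,0,0,0],[0,0,0,0,0,0,0]]]'
python3 - <<'E'
from h import *
import cv2
cv2.imwrite("pics/w4.png",manip.camera("wrist"));cv2.imwrite("pics/s4.png",manip.camera("scene"))
a=manip.camera("top")
cv2.imwrite("pics/t4.png",cv2.resize(a[80:225,165:365],None,fx=4,fy=4,interpolation=cv2.INTER_CUBIC))
E
```

```text
clock: 7.65
position: [0.5344, 0.1299, 0.1687]
ee_rot: [0.999, 0.052, 0.001, -0.0]
ft_force: [0.5, 0.3, 0.3]
grip_width: -0.001
clock: 8.02
position: [0.5345, 0.1257, 0.168]
ee_rot: [0.999, 0.051, 0.0, 0.0]
ft_force: [-0.2, -1.0, -0.4]
grip_width: 0.001
```

View pics/w4.png

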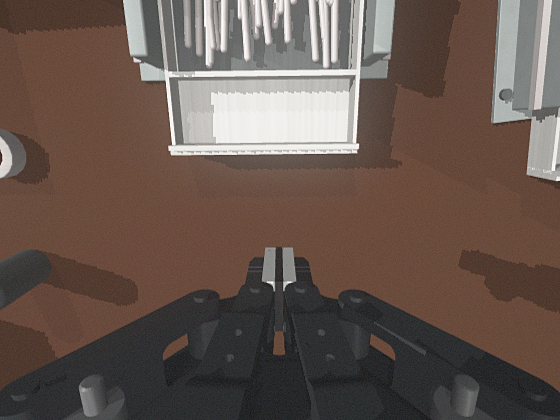

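View pics/t4.png

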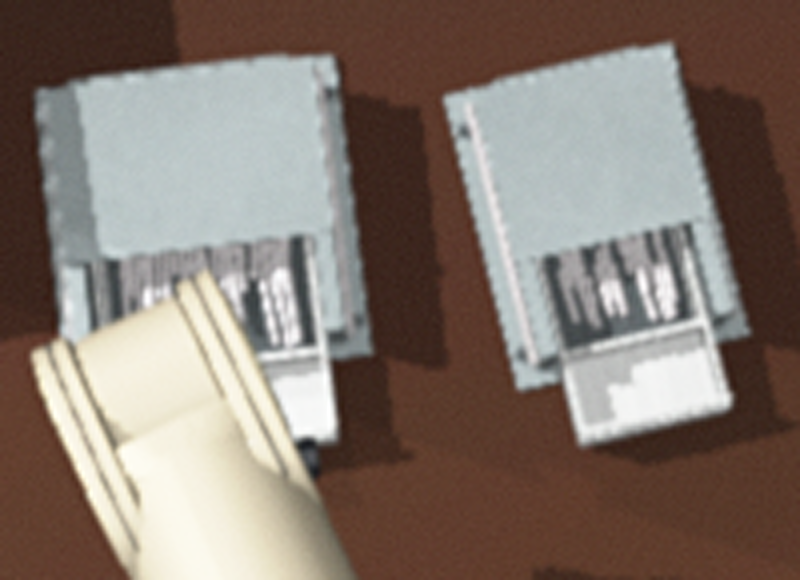

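View pics/s4.png

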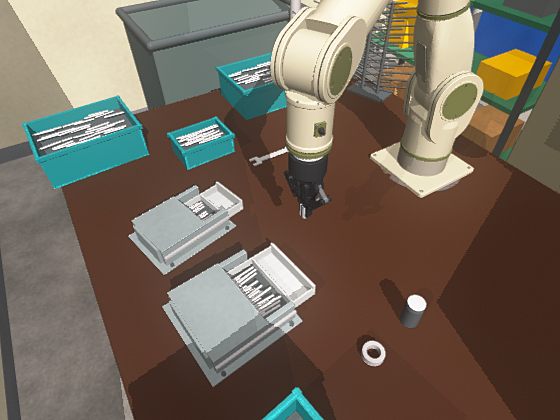

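The narrow tray now stands in like the wide one (zoomed top view, lip at (580,443)–(732,404)). The wrist view shows the wide lip at rows 145–153, columns 170–358, and its cross wall at row 73.

```bash
python3 - <<'E'
from h import *
np.set_printoptions(precision=4,suppress=True)
o=manip.get_obs()
for n,p,h in (("lipInL",(172,145),.046),("lipInR",(356,145),.046),("xL",(172,75),.036),("xR",(360,75),.036),("flL",(142,80),.005),("flR",(386,78),.005)):
    q=wray(p,h,o);print(n,q,totool(q,o))
z=lambda x,y:((x+.5)/4+165-.5,(y+.5)/4+80-.5)
a=ray("top",z(580,441),.046);b=ray("top",z(732,402),.046);print("narrow out mid",(a+b)/2, np.linalg.norm((a+b)[:2]/2-[.642,-.1583]))
E
```

```text
lipInL [0.5742 0.2204 0.046 ] [ 0.0494 -0.0896  0.1219]
lipInR [0.5902 0.0668 0.046 ] [0.0495 0.0648 0.1219]
xL [0.6298 0.2243 0.036 ] [ 0.1051 -0.0877  0.1319]
xR [0.6458 0.0707 0.036 ] [0.1052 0.0667 0.1319]
flL [0.6257 0.2618 0.005 ] [ 0.1049 -0.1255  0.1629]
flR [0.6507 0.0394 0.005 ] [0.1068 0.0983 0.1629]
narrow out mid [ 0.5905 -0.1686  0.046 ] 0.05249119779541818
```

Both flanges extend about 8–9 mm past the mouth (roof front to flange front measures 80 mm, against 71 mm to the mouth). So the narrow tray at 52.5 mm from the flange is home, and the wide one is about 8 mm out. Now into the wide pocket.

```bash
python3 -m handwheel '[[[0.04,-0.006,0,0,0,0,0],[0.077,-0.011,0,0,0,0,0],[0.077,-0.011,0,0,0,0,0],[0.077,-0.011,0.05,0,0,0,0],[0.077,-0.011,0.1,0,0,0,0],[0.077,-0.011,0.13,0,0,0,0],[0.077,-0.011,0.146,0,0,0,0],[0.077,-0.011,0.146,0,0,0,0]]]'
python3 - <<'E'
from h import *
import cv2
cv2.imwrite("pics/w5.png",manip.camera("wrist"))
E
```

```text
clock: 9.18
position: [0.6088, 0.1459, 0.0216]
ee_rot: [0.999, 0.052, -0.001, 0.0]
ft_force: [0.3, 0.2, -0.4]
grip_width: -0.003
```

View pics/w5.png

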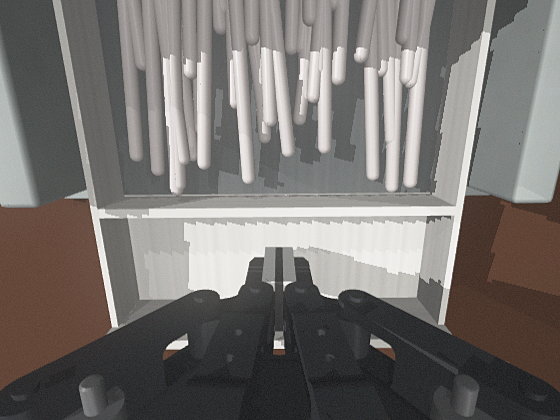

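The fingertips at (279,255) are inside the wide pocket, touching neither the cross wall (row 210) nor the lip (row 335). Pulling.

```bash
python3 -m handwheel '[[[-0.008,0,0,0,0,0,0],[-0.014,0,0,0,0,0,0],[-0.02,0,0,0,0,0,0],[-0.028,0,0,0,0,0,0],[-0.036,0,0,0,0,0,0],[-0.044,0,0,0,0,0,0],[-0.052,0,0,0,0,0,0],[-0.06,0,0,0,0,0,0]]]'
python3 -m handwheel '[[[-0.008,0,0,0,0,0,0],[-0.016,0,0,0,0,0,0],[-0.024,0,0,0,0,0,0],[-0.03,0,0,0,0,0,0],[-0.03,0,0,0,0,0,0]]]'
python3 - <<'E'
from h import *
import cv2
cv2.imwrite("pics/w6.png",manip.camera("wrist"))
E
```

```text
clock: 10.22
position: [0.5491, 0.1398, 0.0218]
ee_rot: [0.999, 0.052, 0.0, 0.0]
ft_force: [2.7, 0.2, 2.6]
grip_width: 0.001
clock: 10.85
position: [0.5186, 0.137, 0.0216]
ee_rot: [0.999, 0.053, -0.001, 0.0]
ft_force: [-0.2, 0.3, -1.0]
grip_width: 0.007
```

View pics/w6.png

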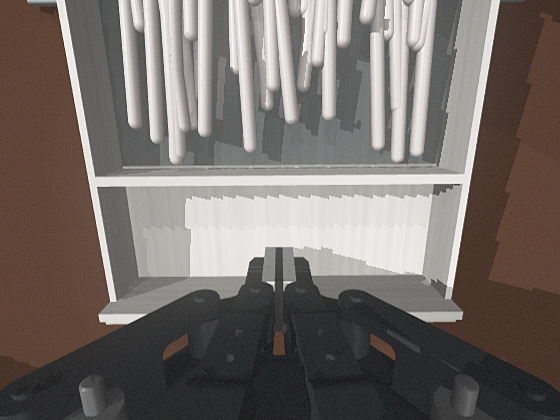

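The tray is following; keep going to the stop.

```bash
python3 -m handwheel '[[[-0.003,0,0,0,0,0,0],[-0.006,0,0,0,0,0,0],[-0.009,0,0,0,0,0,0],[-0.012,0,0,0,0,0,0]]]'
for i in 1; do :; done
python3 -m handwheel '[[[-0.001,0,0,0,0,0,0],[-0.002,0,0,0,0,0,0],[-0.003,0,0,0,0,0,0]]]'
python3 -m handwheel '[[[-0.001,0,0,0,0,0,0],[-0.002,0,0,0,0,0,0],[-0.003,0,0,0,0,0,0]]]'
```

```text
clock: 11.4
position: [0.5077, 0.1358, 0.0219]
ee_rot: [0.999, 0.052, 0.0, -0.0]
ft_force: [2.5, 0.5, -2.4]
grip_width: -0.003
clock: 11.78
position: [0.506, 0.1355, 0.0222]
ee_rot: [0.999, 0.052, 0.001, -0.0]
ft_force: [9.9, 2.9, -6.7]
grip_width: -0.003
clock: 12.15
position: [0.506, 0.1355, 0.0228]
ee_rot: [0.999, 0.052, 0.004, -0.001]
ft_force: [22.7, 3.9, -14.1]
grip_width: -0.001
```

Stop reached: motion stalled at 22.7 N. Releasing into the pocket and lifting clear.

```bash
python3 -m handwheel '[[[0.01,0,0,0,0,0,0],[0.018,0,0,0,0,0,0],[0.018,0,0,0,0,0,0],[0.018,0,-0.05,0,0,0,0],[0.018,0,-0.11,0,0,0,0],[0.018,0,-0.17,0,0,0,0],[0.018,0.06,-0.19,0,0,0,0],[0.018,0.12,-0.19,0,0,0,0]]]'
python3 -m handwheel '[[[-0.05,0.03,0,0,0,0,0],[-0.05,0.09,0,0,0,0,0],[-0.05,0.15,0,0,0,0,0],[-0.05,0.2,0,0,0,0,0],[-0.05,0.2,0,0,0,0,0],[-0.05,0.2,0,0,0,0,0]]]'
python3 - <<'E'
from h import *
import cv2
cv2.imwrite("pics/t7.png",manip.camera("top"));cv2.imwrite("pics/s7.png",manip.camera("scene"))
E
```

```text
clock: 13.15
position: [0.5328, 0.0169, 0.2141]
ee_rot: [0.999, 0.053, 0.002, 0.0]
ft_force: [0.8, -0.4, -0.3]
grip_width: -0.001
clock: 13.9
position: [0.5033, -0.1857, 0.2116]
ee_rot: [0.999, 0.053, -0.0, -0.0]
ft_force: [-0.5, 0.1, -0.3]
grip_width: -0.003
```

View pics/t7.png

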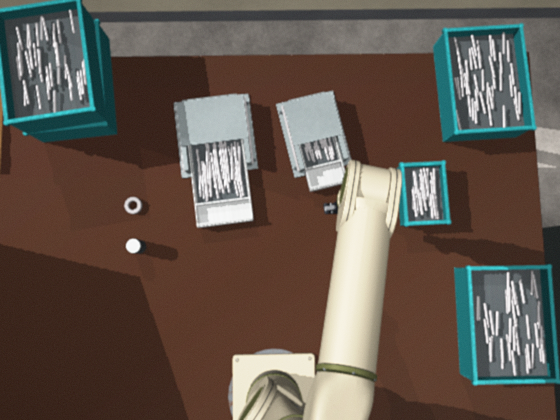

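View pics/s7.png

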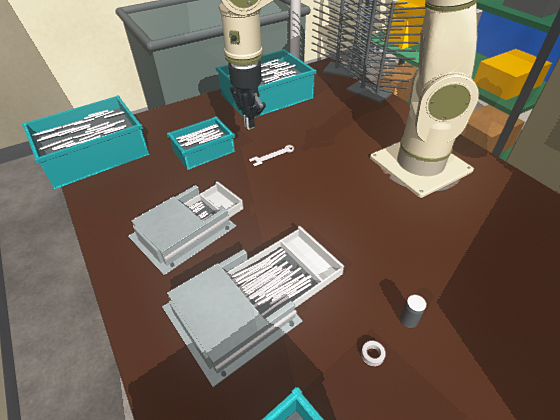

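```bash
python3 - <<'E'
from h import *
import cv2
a=(ray("top",(197,227),.046)+ray("top",(253,221),.046))/2
print("wide lip outer",a,"dist to flange",np.linalg.norm(a[:2]-[.6378,.1484]))
A=cv2.imread("pics/scene0.png").astype(int);B=cv2.imread("pics/s7.png").astype(int)
for n,(u0,u1,v0,v1) in dict(crate=(165,237,115,170),wrench=(245,297,143,166),can=(400,430,290,330),collar=(358,388,336,368)).items():
    d=abs(A-B)[v0:v1,u0:u1].max(2);print(n,(d>40).mean(), d.mean())
A=cv2.imread("pics/top0.png").astype(int);B=cv2.imread("pics/t7.png").astype(int)
for n,(u0,u1,v0,v1) in dict(crate=(405,452,158,228),can=(120,148,235,260),collar=(120,148,192,218)).items():
    d=abs(A-B)[v0:v1,u0:u1].max(2);print(n,(d>40).mean(), d.mean())
E
```

```text
wide lip outer [0.48290716 0.12949331 0.046     ] dist to flange 0.15604248087772649
crate 0.0 3.1931818181818183
wrench 0.0 2.2441471571906355
can 0.0 1.2991666666666666
collar 0.0 1.35625
crate 0.0 16.119148936170212
can 0.0 11.862857142857143
collar 0.0 14.053571428571429
```

```bash
python3 -c "
from workcell import manip
print(manip.hand_in())"
```

```text
the job is handed in; nothing more can be done
None
```

The changeover is done and handed in at about 14 s on the clock. I pushed the narrow tray home first, with the shut fingertips against the outside of its lip. Then I hooked the shut fingertips behind the wide tray's lip and drew it out to its stop. Neither lip was pinched.

- **Stops:** each tray stalled on its hard stop, at about 25 N for the push and 23 N for the pull. The arm then backed off and ended in free air.
- **Final pictures:** the narrow lip's outer face measured 52.5 mm from its flange front (about 55 mm expected), and the wide one's 156 mm (about 155 mm expected).
- **Bystanders:** the crate, wrench, can and collar showed no change between the first and last scene pictures.
- **A disagreement:** my first readings took the flange fronts as the mouths. The flanges in fact reach about 8–9 mm past the mouths. The narrow tray therefore started about 65 mm out, not 58 mm, and the wide tray started about 8 mm out, not home. Both moves ended on the felt stops, so this did not affect the result.

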